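# Close, tray up and scan the parts tubs

### The arm

A 6-joint arm with a two-finger parallel gripper is mounted at the origin on the work surface. World frame = base frame: x ahead of the robot, y to its left, z up, the work surface at z = 0. Lengths are in mm, angles in rad, forces in N, time in s.
With the tool pointing down it reaches from about 275 to 1000 mm from the base axis. Payload 8.4 kg.
Tool frame: the origin (TCP) lies midway between the tips of the shut fingers; the grasp point (between the pads) lies 19 mm behind it; z points along the fingers, y is the direction in which the jaws open and shut (so a half turn about z gives the same grasp; the last joint's range is limited). The gripper opens to 85 mm and grips with 20 to 120 N. Pads are 22 mm wide; open, the fingers measure 114 mm over their backs; the gripper's body (76 mm by 85 mm) begins 54 mm behind the grasp point. The pads swing forward as they close: fully open they stand 13 mm farther back than shut.
Start: joints at [1.325, 0.353, 1.633, -0, 1.155, -0.002], TCP at [150.868, 606.52, 231.281] pointing down, gripper open.
Joint ranges: [-2.63, 2.63], [-0.92, 2.1], [0.06, 2.66], [-1.3, 4.44], [0, 2.69], [-3.02, 3.02]. Speed limits (rad/s): [2.22, 2.22, 2.79, 3.14, 3.14, 3.14].

### API

Orientations are given as [roll, pitch, yaw] about the fixed x, y, z axes, in that order (R = Rz(yaw) Ry(pitch) Rx(roll)).
In Python, from rig import r gives the robot as it stands.
- The arm moves only by the tool play_rows, never from a script. Its argument "moves" is a list of rows, each a list of 3 entries, a list of its own where there are three numbers: the turn, a rotation vector about the tool's x, y, z in degrees, then the shift along the tool's x, y, z in mm, then the opening, from 0 (shut) to 1 (fully open). A call has 1 to 20 rows; each row is the pose to reach, as a shift and turn from the pose measured when the call began, along the tool's axes at that moment; what a row does not reach only later rows make up. A row lasts 1/10 s, in which the tool goes at most 50 mm and 8.59 degrees, less where a joint would pass 70% of its speed; a pose out of reach is approached as far as the arm can. A call with a gripper value outside its range is refused whole. The fingers move at their own pace and stop on an object; "newtons" is the grip in N (left out, the last holds). Time passes only in rows, so rows that repeat a pose let the fingers close. It gives the time, the measured TCP pose, the force and the opening at its end, in the units of the state.
- r.sense(): the state, without advancing time (a new reading comes with each control period).
- r.grab_frame(name): name is "side" or "top" or "wrist"; returns a dict with "color" (384x512x3 uint8, red, green, blue), "K" (3x3 intrinsics, pixels), "rvec" (rotation vector, rad) and "tvec" (3), from world to camera coordinates, as OpenCV has them; the wrist camera has in their place "T_tool_cam" (4x4, takes a point from camera to tool coordinates, whose origin is the TCP and whose axes are the flange's). Camera axes: x right, y down, z forward; pixel columns grow to the right and rows downward; lengths in mm; the calibration is good to about 2 mm. A picture is of the moment at which its call begins: read the wrist's pose just before it. There is no depth.
- r.sign_off(): hands the job in, once; it reports no verdict.
Trained networks look in a picture, given as the dict that the camera call returned (one of the last four; its "shot" number tells which), for a name from the list of things; names that differ only in an ending like _2 or _b are one class to them, and where a whole thing is asked for, a point or a joint stands for the part that bears it (a point fixed in the world has none). Each returns a list of dicts, best first, with "conf" (0 to 1); they miss things now and then, are a little off and sometimes report something else, mostly with a low value. They report only what shows in the picture. A call takes as long as a camera call.
- r.silhouettes(picture, name): "mask" (384x512 bool, what is visible of it) and "location" ([column, row] in pixels, amid what is visible of it).
The state is a dict: "clock": time; "qpos": joint angles; "qvel": joint speeds; "joint_efforts": joint torques, N m; "eef_pos": TCP position; "tcp_rot": TCP orientation; "contact_force": force on the tool from outside, world axes, zero at the start; "wrist_torque": the same for the moment, N m; "opening": opening from 0.0 (shut) to 1.0 (fully open).
Only numpy, scipy, OpenCV 4.12 (cv2) and the standard library are available. Lean on these libraries where they do the work, as an engineer would, in place of code of your own. Each camera call takes 0.05 s, during which the arm holds its last target.

### The job

Get the lidded tubs on the desk ready for collection: press every lid down until it is fully home, flush with its tub's rim, and stand all the tubs upright side by side on the floor of the letter tray. Then take the stick scanner from its holder and, going from the tallest tub to the lowest, hold its window straight down over each lid's bar-code label, about 8 cm above it, steady for three seconds. Finally stand the scanner back in its holder, leaving the mouse, pen cup, stapler and bottle alone.

Things in the scene. Friction and masses are not known exactly. Their poses are not given: they have to be found in the camera images.
- tall_tub: tallest of the grey lidded tubs (one or another may be absent): 104 long (x) by 54 wide (y) by 100 high to its rim, walls 4, about 0.25 kg, loose. Origin: centre of its underside; z up. Best gripped across its 54 mm width, by the top 40 mm or so below the rim (deeper, the gripper body jams on it).
- tall_lid (a joint): white push-in lid of the tall tub, 94 x 44, sliding in the tub's mouth, held by friction (about 6 N): 0 = standing 12 mm proud of the rim, 0.012 m = fully home, its top flush with the rim
- tall_label (a point): centre of the bar-code label (46 x 36) on top of the tall tub's lid; it lies 20 mm from the tub's centre towards its +x end, 100 mm above the tub's underside when the lid is home; moves with the lid
- mid_tub: middle-height of the grey lidded tubs (one or another may be absent): 104 long (x) by 54 wide (y) by 72 high to its rim, walls 4, about 0.25 kg, loose. Origin: centre of its underside; z up. Best gripped across its 54 mm width, by the top 40 mm or so below the rim (deeper, the gripper body jams on it).
- mid_lid (a joint): white push-in lid of the mid tub, 94 x 44, sliding in the tub's mouth, held by friction (about 6 N): 0 = standing 12 mm proud of the rim, 0.012 m = fully home, its top flush with the rim
- mid_label (a point): centre of the bar-code label (46 x 36) on top of the mid tub's lid; it lies 20 mm from the tub's centre towards its +x end, 72 mm above the tub's underside when the lid is home; moves with the lid
- low_tub: lowest of the grey lidded tubs (one or another may be absent): 104 long (x) by 54 wide (y) by 46 high to its rim, walls 4, about 0.25 kg, loose. Origin: centre of its underside; z up. Best gripped across its 54 mm width, by the top 40 mm or so below the rim (deeper, the gripper body jams on it).
- low_lid (a joint): white push-in lid of the low tub, 94 x 44, sliding in the tub's mouth, held by friction (about 6 N): 0 = standing 12 mm proud of the rim, 0.012 m = fully home, its top flush with the rim
- low_label (a point): centre of the bar-code label (46 x 36) on top of the low tub's lid; it lies 20 mm from the tub's centre towards its +x end, 46 mm above the tub's underside when the lid is home; moves with the lid
- tray: black letter tray, fixed to the desk: 220 (x) by 340 (y) outside, floor and walls 5 thick, walls 22 high. Origin: centre of its underside; floor top is 5 mm above it. Room for all tubs side by side along y, 100 mm apart
- holder: grey desk holder for the scanner, fixed: foot plate 100 x 86 and an open-topped pocket 54 (x) by 44 (y) inside, rim 52 above the desk, pocket floor 6 above the desk. Origin: centre of its underside; z up
- scanner: black stick bar-code scanner, loose, 145 high, 0.16 kg, standing upright in the holder: head 46 (x) by 36 (y), 46 high, at the bottom, then a grip 36 (x) by 30 (y) to the top. Origin: centre of the underside, the scanning window; z up; it reads straight down (-z). Grip across the 30 mm from above, 110 to 125 mm above the underside. Fits the pocket at either half turn
- mouse: black computer mouse, 105 x 60 x 33, to be left alone; origin: centre of its underside
- pen_cup: dark metal cup with pens, 80 across, 150 high with the pens, to be left alone; origin: centre of its underside
- stapler: black stapler, 140 x 36 x 45, to be left alone; origin: centre of its underside
- water_bottle: pale plastic water bottle with a red cap, 70 across, 230 high, to be left alone; origin: centre of its underside

How it is judged (in metres and radians):
On the way, in this order (a step that is already met when the one before it is completed fails the run):
1. every tub stands in the tray, upright, with its lid fully home (x of tall_tub in the frame of tray between -0.09 and 0.09 m and y of tall_tub in the frame of tray between -0.15 and 0.15 m and z of each of tall_tub, mid_tub, low_tub in the frame of tray below 0.011 m and angle between each of tall_tub, mid_tub, low_tub's own z axis and vertical below 0.1 rad and linear speed of each of tall_tub, mid_tub, low_tub below 0.03 m/s and value of joint each of tall_lid, mid_lid, low_lid above 0.0105 m and x of mid_tub in the frame of tray between -0.09 and 0.09 m and y of mid_tub in the frame of tray between -0.15 and 0.15 m and x of low_tub in the frame of tray between -0.09 and 0.09 m and y of low_tub in the frame of tray between -0.15 and 0.15 m), for 0.3 s.
2. the tall tub's label is scanned: the scanner points straight down at it, its window kept within 20 mm sideways of the label and 30 to 130 mm above it, for 2 s (horizontal distance between scanner and tall_label below 0.02 m and z of tall_label in the frame of scanner between -0.13 and -0.03 m and angle between the z axis of scanner and the z axis of tall_label, either way round below 0.25 rad), for 2 s.
3. the mid tub's label is scanned: the scanner points straight down at it, its window kept within 20 mm sideways of the label and 30 to 130 mm above it, for 2 s (horizontal distance between scanner and mid_label below 0.02 m and z of mid_label in the frame of scanner between -0.13 and -0.03 m and angle between the z axis of scanner and the z axis of mid_label, either way round below 0.25 rad), for 2 s.
4. the low tub's label is scanned: the scanner points straight down at it, its window kept within 20 mm sideways of the label and 30 to 130 mm above it, for 2 s (horizontal distance between scanner and low_label below 0.02 m and z of low_label in the frame of scanner between -0.13 and -0.03 m and angle between the z axis of scanner and the z axis of low_label, either way round below 0.25 rad), for 2 s.
At the end, for the whole second after the job is handed in: every tub present stands at rest on the tray's floor (within 6 mm of it, tilted less than 0.1 rad) with its lid pressed to within 1.5 mm of fully home; the scanner stands released at rest in its holder's pocket (within 12 mm of its centre, foot within 8 mm of the pocket floor) (all of step 1 and x of scanner in the frame of holder between -0.012 and 0.012 m and y of scanner in the frame of holder between -0.012 and 0.012 m and z of scanner in the frame of holder below 0.014 m and angle between scanner's own z axis and vertical below 0.2 rad and linear speed of scanner below 0.02 m/s); the robot touches nothing.
It fails at once if the mouse is pushed more than 40 mm (distance of mouse from where it was at the start of the episode above 0.04 m).
It fails at once if the pen cup is pushed more than 40 mm (distance of pen_cup from where it was at the start of the episode above 0.04 m).
It fails at once if the stapler is pushed more than 40 mm (distance of stapler from where it was at the start of the episode above 0.04 m).
It fails at once if the water bottle is pushed more than 40 mm (distance of water_bottle from where it was at the start of the episode above 0.04 m).
Of tall_tub, mid_tub, low_tub only 2 to 3 are there at a start; the rules pass over those that are not, and their reading is None.
At some moment in a run one of tall_tub, mid_tub, low_tub may be knocked a few centimetres aside while the robot is not near it.
It also fails if it takes over 210 s, if anything falls off the work surface, if the arm or the gripper's body presses on something with over 40 N, if the wrist force passes 120 N, or if a joint passes its speed limit or range.

## Working session

There is one attempt and no reset: what is moved stays moved. The work goes in short steps, Python scripts to look and compute and a tool call to move; the robot and the scene stay as the last step left them, time stands still between calls to the robot, and variables do not carry over. Pictures are saved under pics/ and viewed, and the job is handed in when it is done.

Besides the shell and the picture viewer there is one more tool, called after "Call:" as a command line: name --argument value ..., lists and objects as JSON in quotes. play_rows: Moves the arm, as the interface text tells. Its arguments: {"type":"object","properties":{"moves":{"type":"array"},"newtons":{"type":"number"}},"required":["moves"]}

```bash
ls; mkdir -p pics
python3 - <<'E'
from rig import r
import cv2
print(r.sense())
for n in ["side","top","wrist"]:
    f=r.grab_frame(n)
    cv2.imwrite(f"pics/{n}0.png",f["color"][:,:,::-1])
    print(n,{k:v for k,v in f.items() if k!="color"})
E
```

```text
pics
{'clock': 0.0, 'qpos': array([ 1.32464201e+00,  3.53641713e-01,  1.63415750e+00,  2.64006214e-06,
        1.15524388e+00, -2.35046679e-03]), 'qvel': array([ 0.00145081,  0.00030432,  0.00088115, -0.00146887, -0.00196575,
        0.00099777]), 'joint_efforts': array([-6.19599123e-04, -6.05277872e+01, -3.42035437e+01,  1.75778939e-05,
        9.92881571e-03,  1.71470475e-05]), 'eef_pos': array([150.71848185, 606.03486036, 230.55572576]), 'tcp_rot': array([-3.14014222e+00, -5.82303923e-06,  2.89778773e+00]), 'contact_force': array([ 0.02683215,  0.14994994, -0.55842056]), 'wrist_torque': array([ 0.00120075,  0.03497361, -0.03758804]), 'opening': 1.0002470288784333}
side {'K': array([[374.14371486,   0.        , 259.89815906],
       [  0.        , 374.14371486, 189.51929889],
       [  0.        ,   0.        ,   1.        ]]), 'rvec': array([ 0.49357904, -2.72987898,  1.12562423]), 'tvec': array([542.20962996, 263.77540253, 921.64644725]), 'shot': 1}
top {'K': array([[491.78711397,   0.        , 258.70788359],
       [  0.        , 491.78711397, 196.6408564 ],
       [  0.        ,   0.        ,   1.        ]]), 'rvec': array([ 2.16238522, -2.19644165,  0.1236645 ]), 'tvec': array([ -69.55199243,  632.64667783, 1786.55600786]), 'shot': 2}
wrist {'K': array([[334.16875732,   0.        , 254.13429408],
       [  0.        , 334.16875732, 189.53269162],
       [  0.        ,   0.        ,   1.        ]]), 'T_tool_cam': array([[-2.89030915e-04, -9.57873063e-01, -2.87191767e-01,
         7.24976149e+01],
       [ 9.99999652e-01, -5.01720635e-04,  6.66989411e-04,
        -6.89107274e-01],
       [-7.82981226e-04, -2.87191474e-01,  9.57872875e-01,
        -1.43474296e+02],
       [ 0.00000000e+00,  0.00000000e+00,  0.00000000e+00,
         1.00000000e+00]]), 'shot': 3}
```

View pics/top0.png

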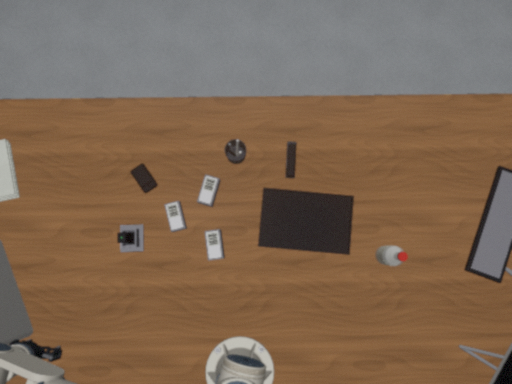

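View pics/side0.png

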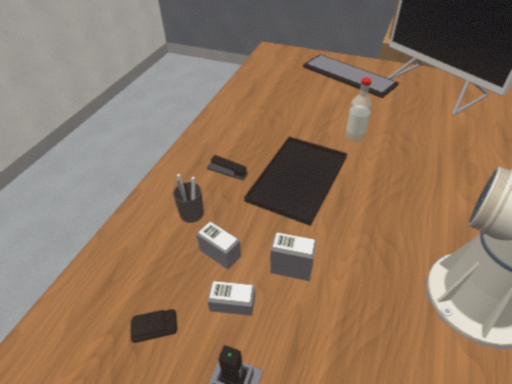

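View pics/wrist0.png

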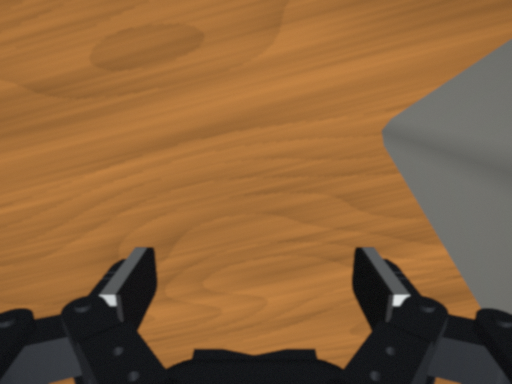

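```bash
cat > h.py <<'E'
from rig import r
import numpy as np, cv2
from scipy.optimize import minimize
from scipy.spatial.transform import Rotation as R
def cam(f,s=None):
    """world->cam (Rm,t)"""
    if "rvec" in f: return cv2.Rodrigues(f["rvec"])[0],np.array(f["tvec"],float)
    T=np.eye(4);T[:3,:3]=R.from_euler("xyz",s["tcp_rot"]).as_matrix();T[:3,3]=s["eef_pos"]
    W=np.linalg.inv(T@f["T_tool_cam"]); return W[:3,:3],W[:3,3]
def shoot(n):
    s=r.sense(); f=r.grab_frame(n); f["cam"]=cam(f,s); return f
def save(f,name): cv2.imwrite(f"pics/{name}.png",cv2.cvtColor(f["color"],cv2.COLOR_RGB2BGR))
def proj(f,P):
    Rm,t=f["cam"]; p=(Rm@np.asarray(P,float).T).T+t; p=(f["K"]@p.T).T; return p[:,:2]/p[:,2:]
def ray_at_z(f,px,z):
    Rm,t=f["cam"]; d=Rm.T@np.linalg.inv(f["K"])@np.array([px[0],px[1],1.]); c=-Rm.T@t
    return c+d*(z-c[2])/d[2]
def boxpts(l,w,z0,z1): return np.array([[sx*l/2,sy*w/2,z] for sx in(-1,1) for sy in(-1,1) for z in(z0,z1)])
SH={"tall_tub":[boxpts(104,54,0,100),boxpts(94,44,100,112)],"mid_tub":[boxpts(104,54,0,72),boxpts(94,44,72,84)],
"low_tub":[boxpts(104,54,0,46),boxpts(94,44,46,58)],"tray":[boxpts(220,340,0,22)],"holder":[boxpts(100,86,0,6),boxpts(62,52,0,52)],
"mouse":[boxpts(105,60,0,33)],"stapler":[boxpts(140,36,0,45)],
"scanner":[boxpts(46,36,6,52),boxpts(36,30,52,151)]}
S=4
def rend(f,name,x,y,yaw,z=0):
    m=np.zeros((384*S,512*S),np.uint8); c,s=np.cos(yaw),np.sin(yaw)
    for b in SH[name]:
        P=b.copy();P[:,0]=x+c*b[:,0]-s*b[:,1];P[:,1]=y+s*b[:,0]+c*b[:,1];P[:,2]+=z
        q=proj(f,P)*S+ (S-1)/2
        cv2.fillConvexPoly(m,cv2.convexHull(q.astype(np.float32)).astype(np.int32),1)
    return cv2.resize(m.astype(np.float32),(512,384),interpolation=cv2.INTER_AREA)
def fit(name,fm,p0,z=0):
    """fm: list of (frame,mask)"""
    def cost(p):
        c=0
        for f,m in fm:
            a=rend(f,name,p[0],p[1],p[2]/50,z); c+=1-np.minimum(a,m).sum()/np.maximum(a,m).sum()
        return c
    best=None
    for y0 in np.atleast_1d(p0[2]):
        x0=np.array([p0[0],p0[1],y0*50])
        o=minimize(cost,x0,method="Nelder-Mead",options=dict(initial_simplex=x0+np.array([[0,0,0],[15,0,0],[0,15,0],[0,0,12]]),xatol=.2,fatol=1e-4,maxiter=150))
        if best is None or o.fun<best.fun:best=o
    return best.x[0],best.x[1],best.x[2]/50,best.fun/len(fm)
E
python3 - <<'E'
from h import *
T=shoot("top");Sd=shoot("side")
for n in ["tall_tub","mid_tub","low_tub","tall_lid","tray","holder","scanner","mouse","pen_cup","stapler","water_bottle"]:
    d=[r.silhouettes(f,n) for f in(T,Sd)]
    print(n,[[(round(o["conf"],2),np.round(o["location"]).tolist(),int(o["mask"].sum())) for o in q] for q in d])
    np.save("m_%s.npy"%n,np.array([q[0]["mask"] if q else np.zeros((384,512),bool) for q in d]))
    if n in SH and d[0]:
        w=ray_at_z(T,d[0][0]["location"],30)
        fm=[(f,q[0]["mask"]) for f,q in zip((T,Sd),d) if q]
        print("   ",w.round(),np.round(fit(n,fm,(w[0],w[1],np.arange(0,np.pi,np.pi/6))),3), [np.round(fit(n,[a],(w[0],w[1],np.arange(0,np.pi,np.pi/6))),3) for a in fm])
    elif d[0]: print("   ",ray_at_z(T,d[0][0]["location"],60).round())
E
```

```text
tall_tub [[(0.87, [216.0, 246.0], 477)], [(0.9, [291.0, 260.0], 1820)]]
    [454.  81.  30.] [4.59532e+02 8.43330e+01 3.25500e+00 6.20000e-02] [array([4.58998e+02, 8.43500e+01, 1.28000e-01, 8.00000e-02]), array([4.60054e+02, 8.42280e+01, 1.05000e-01, 4.00000e-02])]
mid_tub [[(0.82, [205.0, 192.0], 533)], []]
    [651. 117.  30.] [6.55214e+02 1.06034e+02 2.84900e+00 6.10000e-02] [array([6.55214e+02, 1.06034e+02, 2.84900e+00, 6.10000e-02])]
low_tub [[(0.84, [176.0, 215.0], 471), (0.23, [207.0, 191.0], 480)], [(0.8, [229.0, 294.0], 1382)]]
    [569. 224.  30.] [5.65310e+02 2.28757e+02 2.39000e-01 4.50000e-02] [array([5.64539e+02, 2.28238e+02, 2.50000e-01, 5.30000e-02]), array([5.65918e+02, 2.28934e+02, 2.32000e-01, 3.30000e-02])]
tall_lid [[(0.58, [214.0, 242.0], 344)], [(0.85, [295.0, 244.0], 694)]]
    [466.  85.  60.]
tray [[(0.9, [308.0, 218.0], 5448)], [(0.79, [296.0, 182.0], 5402), (0.65, [294.0, 243.0], 676), (0.21, [220.0, 236.0], 509)]]
    [ 550. -259.   30.] [ 5.41899e+02 -2.53049e+02 -1.06000e-01  2.20000e-02] [array([ 5.40630e+02, -2.52378e+02,  3.03300e+00,  1.50000e-02]),
[... 680 characters left out ...]
mouse [[(0.64, [147.0, 177.0], 445)], [(0.96, [150.0, 322.0], 1281)]]
    [710. 332.  30.] [7.10481e+02 3.48127e+02 6.33000e-01 1.55000e-01] [array([7.07500e+02, 3.46172e+02, 6.02000e-01, 1.38000e-01]), array([7.11353e+02, 3.47812e+02, 6.48000e-01, 1.68000e-01])]
pen_cup [[(0.9, [239.0, 149.0], 413), (0.67, [134.0, 240.0], 475), (0.47, [177.0, 217.0], 318)], [(0.8, [189.0, 202.0], 1023)]]
    [807. -10.  60.]
stapler [[(0.79, [291.0, 154.0], 283)], []]
    [ 790. -203.   30.] [ 7.68188e+02 -1.98799e+02  3.00500e+00  3.08000e-01] [array([ 7.68188e+02, -1.98799e+02,  3.00500e+00,  3.08000e-01])]
water_bottle [[(0.57, [389.0, 256.0], 495)], [(0.28, [228.0, 291.0], 777)]]
    [ 407. -545.   60.]
```

```bash
cat >> h.py <<'E'
def go(x,y,z,yaw,s=None):
    s=s or r.sense(); A=R.from_euler("xyz",s["tcp_rot"]); B=R.from_euler("xyz",[np.pi,0,yaw])
    rv=np.degrees((A.inv()*B).as_rotvec()); d=A.inv().apply(np.array([x,y,z])-s["eef_pos"])
    print("turn",rv.round(1).tolist(),"shift",d.round(1).tolist(),"| at",s["eef_pos"].round(1),np.round(s["tcp_rot"],3),"F",s["contact_force"].round(1),"op",round(s["opening"],3),"t",round(s["clock"],2))
def look(name,p0,tag,z=0,cams=("wrist",)):
    fm=[]
    for n in cams:
        f=shoot(n); save(f,tag+"_"+n); q=r.silhouettes(f,name)
        print(n,[(round(o["conf"],2),np.round(o["location"]).tolist(),int(o["mask"].sum())) for o in q])
        if q: fm.append((f,q[0]["mask"]))
    if fm: print(name,np.round(fit(name,fm,p0,z),3))
    return fm
E
python3 - <<'E'
from h import *
go(470,84,300,np.pi+0.11)
E
```

```text
turn [0.0, 0.0, -20.3] shift [-435.8, -430.0, -68.7] | at [150.9 606.5 231.3] [3.142 0.    2.898] F [0.5 0.5 0.6] op 1.002 t 1.35
```

Call:
play_rows --moves '[[[0,0,0],[0,0,-69],1],[[0,0,-20.3],[-436,-430,-69],1],[[0,0,-20.3],[-436,-430,-69],1],[[0,0,-20.3],[-436,-430,-69],1],[[0,0,-20.3],[-436,-430,-69],1],[[0,0,-20.3],[-436,-430,-69],1],[[0,0,-20.3],[-436,-430,-69],1],[[0,0,-20.3],[-436,-430,-69],1],[[0,0,-20.3],[-436,-430,-69],1],[[0,0,-20.3],[-436,-430,-69],1],[[0,0,-20.3],[-436,-430,-69],1],[[0,0,-20.3],[-436,-430,-69],1],[[0,0,-20.3],[-436,-430,-69],1],[[0,0,-20.3],[-436,-430,-69],1],[[0,0,-20.3],[-436,-430,-69],1],[[0,0,-20.3],[-436,-430,-69],1],[[0,0,-20.3],[-436,-430,-69],1],[[0,0,-20.3],[-436,-430,-69],1]]'

```text
clock: 3.15
eef_pos: [469.6, 85.2, 300.3]
tcp_rot: [3.141, -0.0, -3.029]
contact_force: [-0.2, 0.1, 0.2]
opening: 1.0
```

Run:
```python
from h import *
fm=look("tall_tub",(459,84,np.array([0.11])),"a")
s=r.sense();go(459,84,200,np.pi+.11)
```

```text
wrist [(0.63, [252.0, 144.0], 5282), (0.4, [352.0, 229.0], 2015)]
tall_tub [4.59409e+02 8.36200e+01 1.14000e-01 1.50000e-02]
turn [0.0, 0.0, 0.1] shift [10.8, 0.3, 100.3] | at [469.8  84.9 300.3] [ 3.141  0.    -3.029] F [-0.  -0.2  0. ] op 1.002 t 3.25
```

View pics/a_wrist.png

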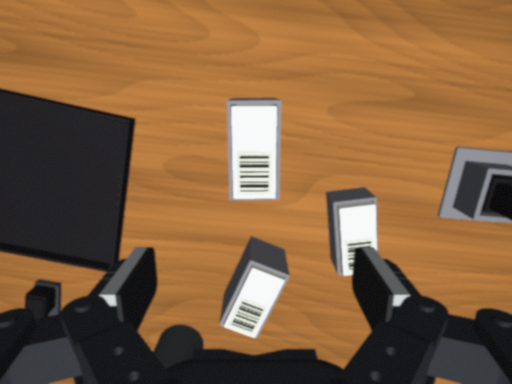

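Call:
play_rows --moves '[[[0,0,0.1],[10.5,0.7,30],1],[[0,0,0.1],[10.5,0.7,70],1],[[0,0,0.1],[10.5,0.7,110],1],[[0,0,0.1],[10.5,0.7,145],1],[[0,0,0.1],[10.5,0.7,180],1],[[0,0,0.1],[10.5,0.7,210],1],[[0,0,0.1],[10.5,0.7,230],1],[[0,0,0.1],[10.5,0.7,237],1],[[0,0,0.1],[10.5,0.7,237],1],[[0,0,0.1],[10.5,0.7,237],0.3],[[0,0,0.1],[10.5,0.7,237],0.3],[[0,0,0.1],[10.5,0.7,237],0.3],[[0,0,0.1],[10.5,0.7,237],0.3],[[0,0,0.1],[10.5,0.7,237],0.3],[[0,0,0.1],[10.5,0.7,237],0.3]]' --newtons 40

```text
clock: 4.75
eef_pos: [460.2, 84.5, 64.6]
tcp_rot: [3.141, 0.002, -3.031]
contact_force: [-0.9, -1.7, 7.0]
opening: 0.628
```

Run:
```python
from h import *
go(532,-347,195,np.pi-.106)
go(532,-347,70,np.pi-.106)
```

```text
turn [0.0, 0.1, 12.4] shift [-24.0, -436.8, -130.4] | at [460.2  84.5  64.6] [ 3.141e+00  2.000e-03 -3.031e+00] F [-0.9 -1.7  7. ] op 0.628 t 4.75
turn [0.0, 0.1, 12.4] shift [-23.7, -436.8, -5.4] | at [460.2  84.5  64.6] [ 3.141e+00  2.000e-03 -3.031e+00] F [-0.9 -1.7  7. ] op 0.628 t 4.75
```

Call:
play_rows --moves '[[[0,0,0],[0,0,-15],0.3],[[0,0,0],[0,0,-50],0.3],[[0,0,0],[0,0,-95],0.3],[[0,0,0],[0,0,-130],0.3],[[0,0,3],[-1,-30,-130],0.3],[[0,0,6],[-4,-70,-130],0.3],[[0,0,12.4],[-6,-115,-130],0.3],[[0,0,12.4],[-9,-160,-130],0.3],[[0,0,12.4],[-11,-205,-130],0.3],[[0,0,12.4],[-14,-250,-130],0.3],[[0,0,12.4],[-16,-295,-130],0.3],[[0,0,12.4],[-19,-340,-130],0.3],[[0,0,12.4],[-21,-380,-130],0.3],[[0,0,12.4],[-23,-415,-130],0.3],[[0,0,12.4],[-24,-437,-130],0.3],[[0,0,12.4],[-24,-437,-130],0.3],[[0,0,12.4],[-24,-437,-130],0.3],[[0,0,12.4],[-24,-437,-130],0.3]]'

```text
clock: 6.55
eef_pos: [531.6, -346.2, 194.6]
tcp_rot: [3.14, 0.002, 3.036]
contact_force: [0.3, 0.5, -2.6]
opening: 0.626
```

Run:
```python
from h import *
go(532,-347,70,np.pi-.106)
fm=look("tray",(542,-253,np.array([-.106])),"b",cams=("top","side"))
```

```text
turn [0.1, 0.1, 0.0] shift [-0.2, -0.9, 124.6] | at [ 531.6 -346.2  194.6] [3.140e+00 2.000e-03 3.036e+00] F [ 0.3  0.5 -2.6] op 0.626 t 6.55
top [(0.93, [296.0, 218.0], 4215), (0.32, [146.0, 180.0], 482)]
side [(0.57, [295.0, 184.0], 5430)]
tray [ 5.41309e+02 -2.51897e+02 -1.06000e-01  1.26000e-01]
```

View pics/b_side.png

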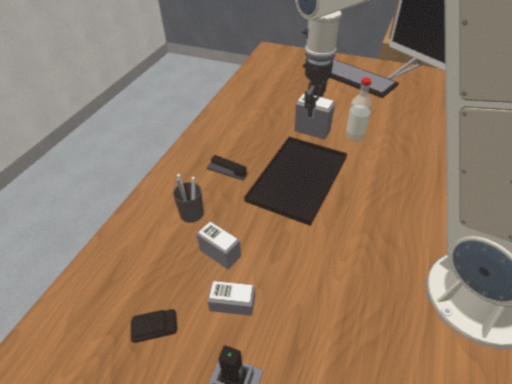

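Call:
play_rows --moves '[[[0,0,0],[0,-1,30],0.3],[[0,0,0],[0,-1,65],0.3],[[0,0,0],[0,-1,95],0.3],[[0,0,0],[0,-1,112],0.3],[[0,0,0],[0,-1,119],0.3],[[0,0,0],[0,-1,123],0.3],[[0,0,0],[0,-1,125],0.3],[[0,0,0],[0,-1,125],0.3],[[0,0,0],[0,-1,125],0.3]]'

```text
clock: 7.65
eef_pos: [532.8, -347.6, 70.8]
tcp_rot: [-3.142, 0.004, 3.037]
contact_force: [0.6, 0.4, -2.8]
opening: 0.624
```

Call:
play_rows --moves '[[[0,0,0],[0,0,1.5],0.3],[[0,0,0],[0,0,2.5],0.3],[[0,0,0],[0,0,2.5],0.3],[[0,0,0],[0,0,2.5],0.3]]'

```text
clock: 8.05
eef_pos: [533.5, -348.1, 69.7]
tcp_rot: [-3.141, 0.005, 3.037]
contact_force: [0.0, 0.2, 6.9]
opening: 0.627
```

Call:
play_rows --moves '[[[0,0,0],[0,0,0],0.9],[[0,0,0],[0,0,0],0.9],[[0,0,0],[0,0,0],0.9],[[0,0,0],[0,0,0],0.9],[[0,0,0],[0,0,-20],0.9],[[0,0,0],[0,0,-50],0.9],[[0,0,0],[0,0,-75],0.5],[[0,0,0],[0,0,-75],0],[[0,0,0],[0,0,-75],0],[[0,0,0],[0,0,-75],0],[[0,0,0],[0,0,-75],0],[[0,0,0],[0,0,-75],0],[[0,0,0],[0,0,-75],0]]'

```text
clock: 9.35
eef_pos: [532.9, -347.8, 144.0]
tcp_rot: [-3.141, 0.004, 3.037]
contact_force: [0.5, 1.0, 0.6]
opening: 0.0
```

Run:
```python
from h import *
go(532,-347.5,106,np.pi-.106)
fm=look("tall_tub",(532,-348,np.array([-.106])),"c",z=5)
```

```text
turn [-0.0, 0.3, 0.1] shift [1.1, 0.3, 38.0] | at [ 532.9 -347.8  144. ] [-3.141  0.004  3.037] F [0.5 1.  0.6] op 0.0 t 9.35
wrist [(0.64, [252.0, 177.0], 12337)]
tall_tub [ 5.30743e+02 -3.49234e+02 -1.03000e-01  2.79000e-01]
```

View pics/c_wrist.png

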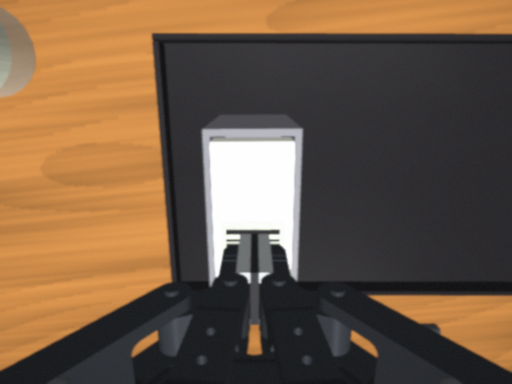

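Call:
play_rows --moves '[[[0,0,0],[0,0,14],0],[[0,0,0],[0,0,24],0],[[0,0,0],[0,0,28],0],[[0,0,0],[0,0,31],0],[[0,0,0],[0,0,34],0],[[0,0,0],[0,0,37],0],[[0,0,0],[0,0,39],0],[[0,0,0],[0,0,40],0],[[0,0,0],[0,0,40],0],[[0,0,0],[0,0,40],0]]'

```text
clock: 10.45
eef_pos: [532.6, -347.6, 105.0]
tcp_rot: [3.141, 0.003, 3.037]
contact_force: [-5.7, 3.3, 12.7]
opening: -0.003
```

Call:
play_rows --moves '[[[0,0,0],[0,0,1],0],[[0,0,0],[0,0,1.5],0],[[0,0,0],[0,0,1.5],0]]'

```text
clock: 10.75
eef_pos: [532.5, -347.5, 105.0]
tcp_rot: [3.141, 0.003, 3.037]
contact_force: [-4.7, 4.4, 17.7]
opening: -0.004
```

Run:
```python
from h import *
go(665,106,280,np.pi-.29)
```

```text
turn [0.0, 0.2, 10.6] shift [-84.8, 465.0, -174.7] | at [ 532.5 -347.5  105. ] [3.141e+00 3.000e-03 3.037e+00] F [-4.7  4.4 17.7] op -0.004 t 10.75
```

Call:
play_rows --moves '[[[0,0,0],[0,0,-20],0],[[0,0,0],[0,0,-60],0],[[0,0,0],[0,0,-105],0.5],[[0,0,0],[0,20,-150],1],[[0,0,5],[-10,60,-175],1],[[0,0,10.6],[-20,105,-175],1],[[0,0,10.6],[-85,465,-175],1],[[0,0,10.6],[-85,465,-175],1],[[0,0,10.6],[-85,465,-175],1],[[0,0,10.6],[-85,465,-175],1],[[0,0,10.6],[-85,465,-175],1],[[0,0,10.6],[-85,465,-175],1],[[0,0,10.6],[-85,465,-175],1],[[0,0,10.6],[-85,465,-175],1],[[0,0,10.6],[-85,465,-175],1],[[0,0,10.6],[-85,465,-175],1],[[0,0,10.6],[-85,465,-175],1],[[0,0,10.6],[-85,465,-175],1]]'

```text
clock: 12.55
eef_pos: [665.0, 104.4, 280.4]
tcp_rot: [3.141, 0.003, 2.85]
contact_force: [0.2, -0.5, -0.7]
opening: 0.999
```

Run:
```python
from h import *
f=shoot("wrist"); save(f,"d_wrist"); go(655,106,35,np.pi-.29)
for n in ("mid_tub","low_tub"):
    for o in r.silhouettes(f,n):
        print(n,round(o["conf"],2),np.round(o["location"]),o["mask"].sum())
        if abs(o["location"][0]-254)<60:
          for m in("mid_tub","low_tub"): print(m,np.round(fit(m,[(f,o["mask"])],(655,106,np.array([-.29]))),3))
```

```text
turn [0.0, 0.2, -0.1] shift [10.9, -1.7, 245.5] | at [665.1 104.6 280.5] [3.141e+00 3.000e-03 2.850e+00] F [ 0.3  0.9 -0.8] op 1.003 t 12.6
mid_tub 0.92 [253. 150.] 5110
mid_tub [ 6.56696e+02  1.04785e+02 -2.98000e-01  1.80000e-02]
low_tub [ 6.59118e+02  1.04431e+02 -3.22000e-01  1.33000e-01]
low_tub 0.92 [339.  39.] 5370
```

View pics/d_wrist.png

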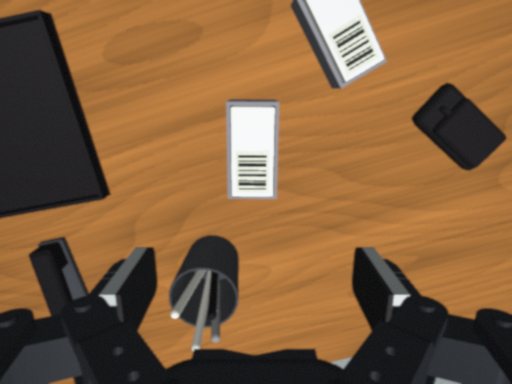

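Call:
play_rows --moves '[[[0,0,0.4],[8,-2.2,30],1],[[0,0,0.4],[8,-2.2,70],1],[[0,0,0.4],[8,-2.2,110],1],[[0,0,0.4],[8,-2.2,150],1],[[0,0,0.4],[8,-2.2,190],1],[[0,0,0.4],[8,-2.2,220],1],[[0,0,0.4],[8,-2.2,240],1],[[0,0,0.4],[8,-2.2,246],1],[[0,0,0.4],[8,-2.2,246],1],[[0,0,0.4],[8,-2.2,246],0.3],[[0,0,0.4],[8,-2.2,246],0.3],[[0,0,0.4],[8,-2.2,246],0.3],[[0,0,0.4],[8,-2.2,246],0.3],[[0,0,0.4],[8,-2.2,246],0.3],[[0,0,0.4],[8,-2.2,246],0.3]]' --newtons 40

```text
clock: 14.2
eef_pos: [658.8, 105.2, 36.2]
tcp_rot: [3.14, 0.006, 2.843]
contact_force: [-0.2, 0.2, 6.3]
opening: 0.626
```

Run:
```python
from h import *
go(541.5,-252.5,165,np.pi-.106)
go(541.5,-252.5,41,np.pi-.106)
```

```text
turn [0.1, 0.3, -11.0] shift [6.3, -376.2, -129.5] | at [658.8 105.2  36.2] [3.14  0.006 2.843] F [-0.2  0.2  6.3] op 0.626 t 14.2
turn [0.1, 0.3, -11.0] shift [7.0, -376.4, -5.5] | at [658.8 105.2  36.2] [3.14  0.006 2.843] F [-0.2  0.2  6.3] op 0.626 t 14.2
```

Call:
play_rows --moves '[[[0,0,0],[0,0,-15],0.3],[[0,0,0],[0,0,-50],0.3],[[0,0,0],[0,0,-95],0.3],[[0,0,0],[0,0,-130],0.3],[[0,0,-3],[1,-30,-130],0.3],[[0,0,-6],[2,-70,-130],0.3],[[0,0,-11],[2,-115,-130],0.3],[[0,0,-11],[3,-160,-130],0.3],[[0,0,-11],[4,-205,-130],0.3],[[0,0,-11],[5,-250,-130],0.3],[[0,0,-11],[5,-295,-130],0.3],[[0,0,-11],[6,-335,-130],0.3],[[0,0,-11],[6,-362,-130],0.3],[[0,0,-11],[6,-376,-130],0.3],[[0,0,-11],[6,-376,-130],0.3],[[0,0,-11],[6,-376,-130],0.3],[[0,0,-11],[6,-376,-130],0.3]]'

```text
clock: 15.9
eef_pos: [542.2, -251.3, 165.7]
tcp_rot: [3.141, 0.006, 3.036]
contact_force: [-0.5, 0.1, -2.5]
opening: 0.621
```

Run:
```python
from h import *
go(541.5,-252.5,41,np.pi-.106)
f=shoot("side");save(f,"e_side");f=shoot("wrist");save(f,"e_wrist")
```

```text
turn [0.1, 0.4, 0.0] shift [1.3, -1.4, 124.7] | at [ 542.2 -251.3  165.7] [3.141 0.006 3.036] F [-0.5  0.1 -2.5] op 0.621 t 15.9
```

View pics/e_wrist.png

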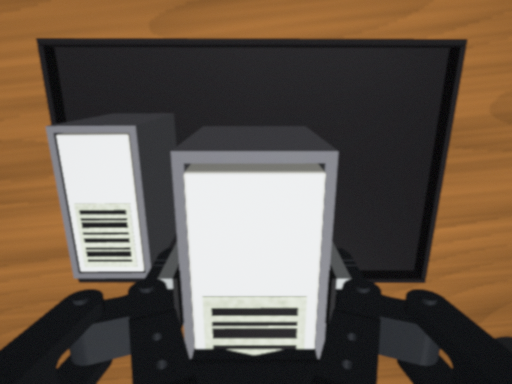

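View pics/e_side.png

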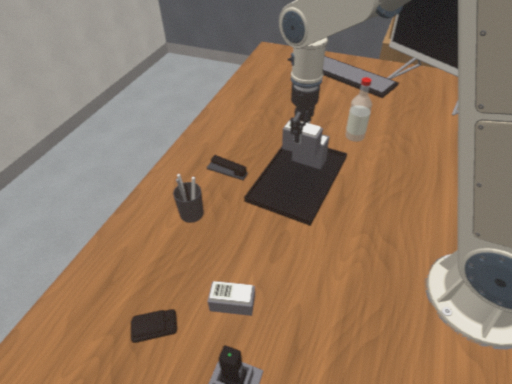

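Call:
play_rows --moves '[[[0,0,0],[0,0,30],0.3],[[0,0,0],[0,0,65],0.3],[[0,0,0],[0,0,95],0.3],[[0,0,0],[0,0,112],0.3],[[0,0,0],[0,0,119],0.3],[[0,0,0],[0,0,123],0.3],[[0,0,0],[0,0,125],0.3],[[0,0,0],[0,0,126.5],0.3],[[0,0,0],[0,0,127.5],0.3],[[0,0,0],[0,0,127.5],0.3]]'

```text
clock: 17.0
eef_pos: [543.6, -251.1, 41.2]
tcp_rot: [3.141, 0.007, 3.037]
contact_force: [-6.7, 4.6, 20.2]
opening: 0.622
```

Call:
play_rows --moves '[[[0,0,0],[0,0,-1],0.9],[[0,0,0],[0,0,-1],0.9],[[0,0,0],[0,0,-1],0.9],[[0,0,0],[0,0,-1],0.9],[[0,0,0],[0,0,-20],0.9],[[0,0,0],[0,0,-50],0.9],[[0,0,0],[0,0,-75],0.5],[[0,0,0],[0,0,-75],0],[[0,0,0],[0,0,-75],0],[[0,0,0],[0,0,-75],0],[[0,0,0],[0,0,-75],0],[[0,0,0],[0,0,-75],0],[[0,0,0],[0,0,-75],0]]'

```text
clock: 18.3
eef_pos: [542.8, -251.0, 115.5]
tcp_rot: [3.14, 0.006, 3.037]
contact_force: [0.3, 0.2, -0.0]
opening: 0.006
```

Call:
play_rows --moves '[[[0,0,0],[0,0,14],0],[[0,0,0],[0,0,24],0],[[0,0,0],[0,0,28],0],[[0,0,0],[0,0,31],0],[[0,0,0],[0,0,34],0],[[0,0,0],[0,0,37],0],[[0,0,0],[0,0,39],0],[[0,0,0],[0,0,40.5],0],[[0,0,0],[0,0,41],0],[[0,0,0],[0,0,41],0]]'

```text
clock: 19.3
eef_pos: [542.5, -250.8, 76.8]
tcp_rot: [3.14, 0.005, 3.037]
contact_force: [-11.0, 4.0, 26.9]
opening: 0.001
```

Mid lid is home (z 76.8, 27 N). On to the low tub.

Run:
```python
from h import *
go(575,229,260,np.pi+.24)
```

```text
turn [0.0, 0.3, -19.7] shift [16.8, 480.8, -182.6] | at [ 542.5 -250.8   76.8] [3.14  0.005 3.037] F [-11.    4.   26.9] op 0.001 t 19.3
```

Call:
play_rows --moves '[[[0,0,0],[0,0,-20],0],[[0,0,0],[0,0,-60],0],[[0,0,0],[0,0,-105],0.5],[[0,0,0],[0,20,-150],1],[[0,0,-5],[5,60,-183],1],[[0,0,-10],[5,105,-183],1],[[0,0,-19.7],[17,481,-183],1],[[0,0,-19.7],[17,481,-183],1],[[0,0,-19.7],[17,481,-183],1],[[0,0,-19.7],[17,481,-183],1],[[0,0,-19.7],[17,481,-183],1],[[0,0,-19.7],[17,481,-183],1],[[0,0,-19.7],[17,481,-183],1],[[0,0,-19.7],[17,481,-183],1],[[0,0,-19.7],[17,481,-183],1],[[0,0,-19.7],[17,481,-183],1],[[0,0,-19.7],[17,481,-183],1],[[0,0,-19.7],[17,481,-183],1]]'

```text
clock: 21.1
eef_pos: [574.9, 227.9, 260.5]
tcp_rot: [-3.141, 0.006, -2.904]
contact_force: [-0.2, -0.7, -0.8]
opening: 0.996
```

Run:
```python
from h import *
go(565,229,9,np.pi+.24)
look("low_tub",(565,229,np.array([.24])),"f")
```

```text
turn [-0.0, 0.3, -0.1] shift [10.8, 3.5, 251.5] | at [574.9 227.9 260.5] [-3.141  0.006 -2.904] F [-0.2 -0.7 -0.8] op 0.996 t 21.1
wrist [(0.82, [258.0, 148.0], 4845)]
low_tub [5.65267e+02 2.29087e+02 2.40000e-01 1.90000e-02]
```

View pics/f_wrist.png

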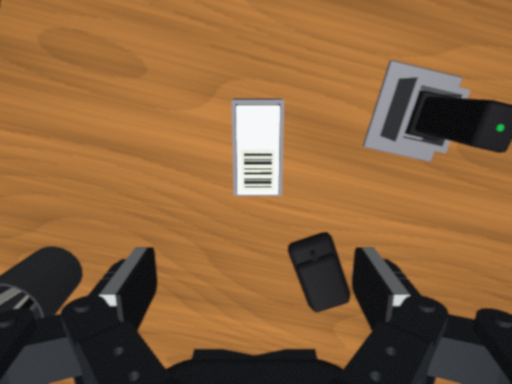

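Call:
play_rows --moves '[[[0,0,-0.1],[10.5,3.6,30],1],[[0,0,-0.1],[10.5,3.6,70],1],[[0,0,-0.1],[10.5,3.6,110],1],[[0,0,-0.1],[10.5,3.6,150],1],[[0,0,-0.1],[10.5,3.6,190],1],[[0,0,-0.1],[10.5,3.6,220],1],[[0,0,-0.1],[10.5,3.6,240],1],[[0,0,-0.1],[10.5,3.6,249],1],[[0,0,-0.1],[10.5,3.6,249],1],[[0,0,-0.1],[10.5,3.6,249],0.3],[[0,0,-0.1],[10.5,3.6,249],0.3],[[0,0,-0.1],[10.5,3.6,249],0.3],[[0,0,-0.1],[10.5,3.6,249],0.3],[[0,0,-0.1],[10.5,3.6,249],0.3],[[0,0,-0.1],[10.5,3.6,249],0.3]]' --newtons 40

```text
clock: 22.7
eef_pos: [566.5, 229.7, 13.1]
tcp_rot: [-3.141, 0.008, -2.902]
contact_force: [-0.7, -0.6, 6.6]
opening: 0.627
```

Run:
```python
from h import *
go(552,-158,142,np.pi-.106)
```

```text
turn [0.1, 0.5, 19.8] shift [105.0, -373.3, -129.7] | at [566.5 229.7  13.1] [-3.141  0.008 -2.902] F [-0.7 -0.6  6.6] op 0.627 t 22.7
```

Call:
play_rows --moves '[[[0,0,0],[0,0,-15],0.3],[[0,0,0],[0,0,-50],0.3],[[0,0,0],[0,0,-95],0.3],[[0,0,0],[0,0,-130],0.3],[[0,0,3],[8,-30,-130],0.3],[[0,0,8],[20,-70,-130],0.3],[[0,0,14],[32,-115,-130],0.3],[[0,0,19.5],[45,-160,-130],0.3],[[0,0,19.5],[58,-205,-130],0.3],[[0,0,19.5],[70,-250,-130],0.3],[[0,0,19.5],[83,-295,-130],0.3],[[0,0,19.5],[94,-335,-130],0.3],[[0,0,19.5],[102,-362,-130],0.3],[[0,0,19.5],[105,-373,-130],0.3],[[0,0,19.5],[105,-373,-130],0.3],[[0,0,19.5],[105,-373,-130],0.3],[[0,0,19.5],[105,-373,-130],0.3]]'

```text
clock: 24.4
eef_pos: [551.9, -156.4, 142.5]
tcp_rot: [3.139, 0.008, 3.042]
contact_force: [-0.5, 0.1, -2.3]
opening: 0.627
```

Run:
```python
from h import *
go(552,-158,18.5,np.pi-.106)
f=shoot("wrist");save(f,"g_wrist")
```

```text
turn [0.2, 0.4, 0.4] shift [0.7, -2.0, 124.0] | at [ 551.9 -156.4  142.5] [3.139 0.008 3.042] F [-0.5  0.1 -2.3] op 0.627 t 24.4
```

View pics/g_wrist.png

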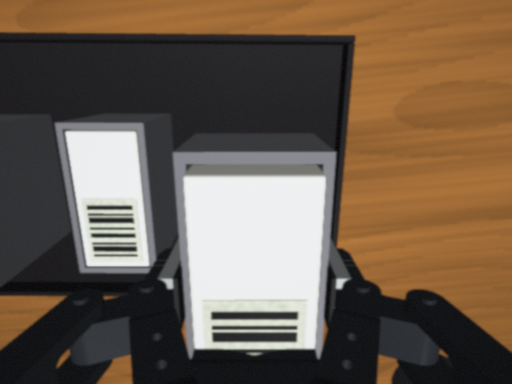

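Call:
play_rows --moves '[[[0,0,0],[0,-1,30],0.3],[[0,0,0],[0,-1,65],0.3],[[0,0,0],[0,-1,95],0.3],[[0,0,0],[0,-1,112],0.3],[[0,0,0],[0,-1,119],0.3],[[0,0,0],[0,-1,123],0.3],[[0,0,0],[0,-1,125],0.3],[[0,0,0],[0,-1,126],0.3],[[0,0,0],[0,-1,126],0.3]]'

```text
clock: 25.35
eef_pos: [553.5, -156.8, 18.2]
tcp_rot: [3.139, 0.009, 3.042]
contact_force: [-3.3, 3.1, 7.0]
opening: 0.622
```

Call:
play_rows --moves '[[[0,0,0],[0,0,0],0.9],[[0,0,0],[0,0,0],0.9],[[0,0,0],[0,0,0],0.9],[[0,0,0],[0,0,0],0.9],[[0,0,0],[0,0,-20],0.9],[[0,0,0],[0,0,-50],0.9],[[0,0,0],[0,0,-75],0.5],[[0,0,0],[0,0,-75],0],[[0,0,0],[0,0,-75],0],[[0,0,0],[0,0,-75],0],[[0,0,0],[0,0,-75],0],[[0,0,0],[0,0,-75],0],[[0,0,0],[0,0,-75],0]]'

```text
clock: 26.65
eef_pos: [552.4, -156.9, 92.5]
tcp_rot: [3.139, 0.008, 3.042]
contact_force: [0.1, 0.5, -0.4]
opening: 0.002
```

Call:
play_rows --moves '[[[0,0,0],[0,0,15],0],[[0,0,0],[0,0,26],0],[[0,0,0],[0,0,30],0],[[0,0,0],[0,0,33],0],[[0,0,0],[0,0,36],0],[[0,0,0],[0,0,39],0],[[0,0,0],[0,0,41.5],0],[[0,0,0],[0,0,43],0],[[0,0,0],[0,0,43.5],0],[[0,0,0],[0,0,43.5],0]]'

```text
clock: 27.65
eef_pos: [551.9, -156.6, 50.8]
tcp_rot: [3.138, 0.006, 3.042]
contact_force: [-12.1, 2.3, 30.6]
opening: 0.001
```

Run:
```python
from h import *
go(500,350,330,np.pi)
```

```text
turn [0.2, 0.4, -5.7] shift [100.1, 499.9, -278.2] | at [ 551.9 -156.6   50.8] [3.138 0.006 3.042] F [-12.1   2.3  30.6] op 0.001 t 27.65
```

Call:
play_rows --moves '[[[0,0,0],[0,0,-20],0],[[0,0,0],[0,0,-60],0],[[0,0,0],[0,0,-105],0.5],[[0,0,0],[10,20,-150],1],[[0,0,-3],[20,60,-190],1],[[0,0,-5.7],[20,105,-230],1],[[0.2,0.4,-5.7],[95,535,-278],1],[[0.2,0.4,-5.7],[95,535,-278],1],[[0.2,0.4,-5.7],[95,535,-278],1],[[0.2,0.4,-5.7],[95,535,-278],1],[[0.2,0.4,-5.7],[95,535,-278],1],[[0.2,0.4,-5.7],[95,535,-278],1],[[0.2,0.4,-5.7],[95,535,-278],1],[[0.2,0.4,-5.7],[95,535,-278],1],[[0.2,0.4,-5.7],[95,535,-278],1],[[0.2,0.4,-5.7],[95,535,-278],1],[[0.2,0.4,-5.7],[95,535,-278],1],[[0.2,0.4,-5.7],[95,535,-278],1],[[0.2,0.4,-5.7],[95,535,-278],1]]'

```text
clock: 29.55
eef_pos: [508.8, 382.9, 329.6]
tcp_rot: [-3.14, -0.001, 3.141]
contact_force: [0.0, -0.6, 0.0]
opening: 1.002
```

Run:
```python
from h import *
go(489,395,330,np.pi)
f=shoot("wrist");save(f,"h_wrist")
for n in("scanner","holder"):
    for o in r.silhouettes(f,n):
        l=o["location"];print(n,round(o["conf"],2),l,o["mask"].sum())
        if n=="scanner": print(np.round(fit(n,[(f,o["mask"])],(489,395,np.array([0.,.2]))),3))
        else: print(np.round(fit(n,[(f,o["mask"])],(489,395,np.array([0.,.2]))),3))
for n in("top","side"):
    f=shoot(n);save(f,"h_"+n)
```

```text
turn [-0.1, -0.1, -0.1] shift [19.8, 12.1, -0.4] | at [508.8 382.9 329.6] [-3.140e+00 -1.000e-03  3.141e+00] F [ 0.  -0.6  0. ] op 1.002 t 29.55
scanner 0.94 [266.2, 134.9] 1509
[4.87303e+02 3.94090e+02 5.80000e-02 8.40000e-02]
holder 0.91 [254.2, 113.6] 2934
[4.88113e+02 3.94770e+02 2.20000e-02 3.62000e-01]
```

View pics/h_wrist.png

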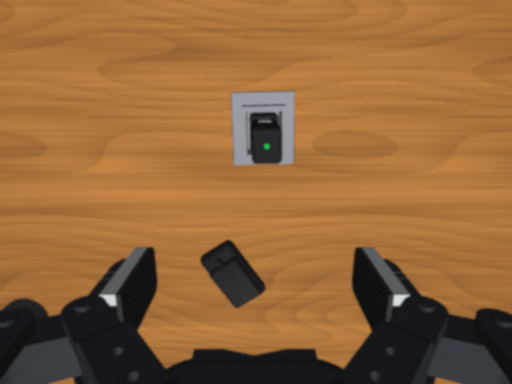

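View pics/h_top.png

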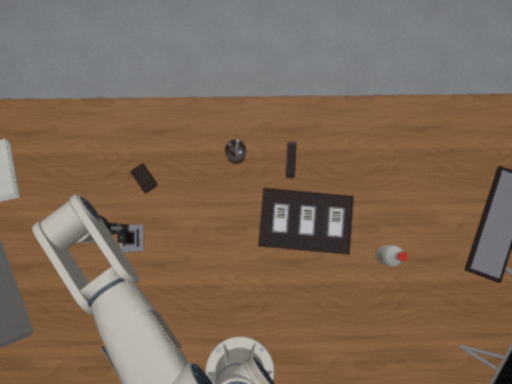

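View pics/h_side.png

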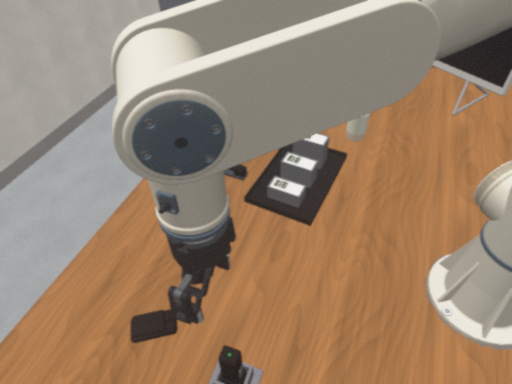

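Run:
```python
from h import *
f=shoot("wrist")
m=r.silhouettes(f,"scanner")[0]["mask"]|r.silhouettes(f,"holder")[0]["mask"]
SH["hs"]=SH["holder"]+SH["scanner"]
o=fit("hs",[(f,m)],(488,394,np.array([0.,.06])));print(np.round(o,3))
im=cv2.cvtColor(f["color"],cv2.COLOR_RGB2BGR)
im=cv2.resize(im,None,fx=1,fy=1)
x,y,w=o[:3]
big=cv2.resize(im[60:200,190:340],None,fx=4,fy=4,interpolation=cv2.INTER_CUBIC)
c,s=np.cos(w),np.sin(w)
for b,col in [(boxpts(100,86,0,6),(0,0,255)),(boxpts(54,44,6,52),(0,255,0)),(boxpts(36,30,52,151),(255,0,0))]:
    for z in (b[0,2],b[1,2]):
        P=b[b[:,2]==z][[0,1,3,2]];Q=np.c_[x+c*P[:,0]-s*P[:,1],y+s*P[:,0]+c*P[:,1],P[:,2]]
        q=(proj(f,Q)-[190,60]+.5)*4-.5
        cv2.polylines(big,[q.round().astype(np.int32)],True,col,1)
cv2.imwrite("pics/i.png",big)
```

```text
[4.88028e+02 3.94643e+02 3.30000e-02 2.50000e-02]
```

View pics/i.png

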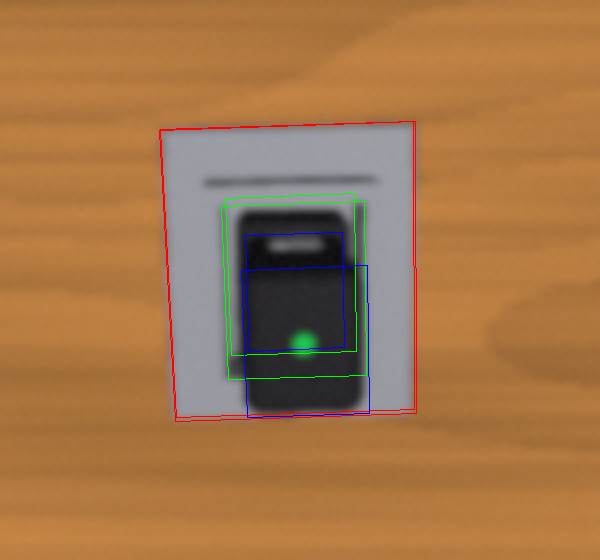

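Run:
```python
from h import *
go(488,394.2,104,np.pi+.033)
```

```text
turn [-0.0, -0.0, -1.9] shift [20.5, 10.1, 226.1] | at [508.7 384.1 330.1] [-3.141e+00 -1.000e-03  3.142e+00] F [-0.1  0.6  1.2] op 1.004 t 29.95
```

Call:
play_rows --moves '[[[0,0,-1.9],[20.5,10.1,30],1],[[0,0,-1.9],[20.5,10.1,70],1],[[0,0,-1.9],[20.5,10.1,110],1],[[0,0,-1.9],[20.5,10.1,145],1],[[0,0,-1.9],[20.5,10.1,180],1],[[0,0,-1.9],[20.5,10.1,210],1],[[0,0,-1.9],[20.5,10.1,226],1],[[0,0,-1.9],[20.5,10.1,226],1],[[0,0,-1.9],[20.5,10.1,226],1]]'

```text
clock: 30.85
eef_pos: [488.6, 394.6, 105.0]
tcp_rot: [3.141, 0.0, -3.109]
contact_force: [0.1, 0.6, 0.6]
opening: 0.999
```

Run:
```python
from h import *
go(488,394.2,104,np.pi+.033)
f=shoot("wrist");save(f,"j_wrist")
```

```text
turn [0.0, 0.0, 0.0] shift [0.6, -0.4, 1.0] | at [488.6 394.6 105. ] [ 3.141  0.    -3.109] F [0.1 0.6 0.6] op 0.999 t 30.85
```

View pics/j_wrist.png

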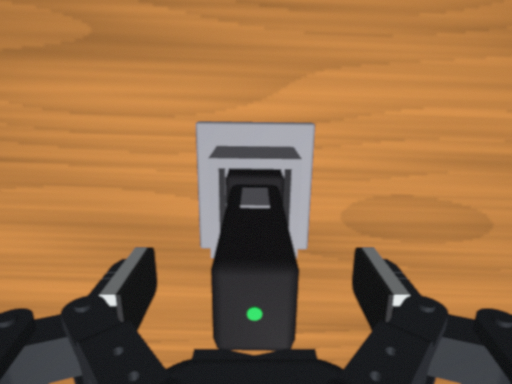

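Scanner is centred between the fingers. Close on it, then lift 100 mm.

Call:
play_rows --moves '[[[0,0,0],[0.5,-0.4,1],0.15],[[0,0,0],[0.5,-0.4,1],0.15],[[0,0,0],[0.5,-0.4,1],0.15],[[0,0,0],[0.5,-0.4,1],0.15],[[0,0,0],[0.5,-0.4,1],0.15],[[0,0,0],[0.5,-0.4,1],0.15],[[0,0,0],[0.5,-0.4,1],0.15],[[0,0,0],[0.5,-0.4,1],0.15]]' --newtons 50

```text
clock: 31.7
eef_pos: [488.9, 394.8, 105.3]
tcp_rot: [3.14, 0.002, -3.108]
contact_force: [-0.5, -0.1, 6.6]
opening: 0.343
```

Call:
play_rows --moves '[[[0,0,0],[0,0,-5],0.15],[[0,0,0],[0,0,-15],0.15],[[0,0,0],[0,0,-30],0.15],[[0,0,0],[0,0,-50],0.15],[[0,0,0],[0,0,-75],0.15],[[0,0,0],[0,0,-105],0.15],[[0,0,0],[0,0,-135],0.15],[[0,0,0],[0,0,-165],0.15],[[0,0,0],[0,0,-180],0.15],[[0,0,0],[0,0,-180],0.15]]'

```text
clock: 32.7
eef_pos: [489.4, 395.2, 288.3]
tcp_rot: [3.137, 0.006, -3.108]
contact_force: [0.2, 0.5, -1.7]
opening: 0.348
```

Run:
```python
from h import *
for n,h in(("tall_tub",100),("mid_tub",72),("low_tub",46)): SH[n]=[boxpts(104,54,0,h)]
go(550,-350,285,np.pi-.106)
T=shoot("top");save(T,"k_top");Sd=shoot("side");save(Sd,"k_side")
for n,p in(("tall_tub",(532,-348)),("mid_tub",(541,-252)),("low_tub",(552,-158))):
    for f in(T,Sd):
        for o in r.silhouettes(f,n):
            if np.linalg.norm(proj(f,[[*p,40]])[0]-o["location"])<12: print(n,round(o["conf"],2),np.round(fit(n,[(f,o["mask"])],(*p,np.array([-.106])),5),3));break
```

```text
turn [0.3, 0.3, 8.0] shift [-35.9, -746.8, 0.1] | at [489.4 395.2 288.3] [ 3.137  0.006 -3.108] F [ 0.2  0.5 -1.7] op 0.348 t 32.7
tall_tub 0.65 [ 5.28150e+02 -3.48417e+02  3.10000e-02  4.38000e-01]
mid_tub 0.62 [ 5.40411e+02 -2.50641e+02 -1.06000e-01  5.40000e-02]
low_tub 0.81 [ 5.52077e+02 -1.55819e+02 -1.10000e-01  5.40000e-02]
low_tub 0.73 [ 5.34601e+02 -1.49901e+02  1.63000e-01  6.81000e-01]
```

View pics/k_side.png

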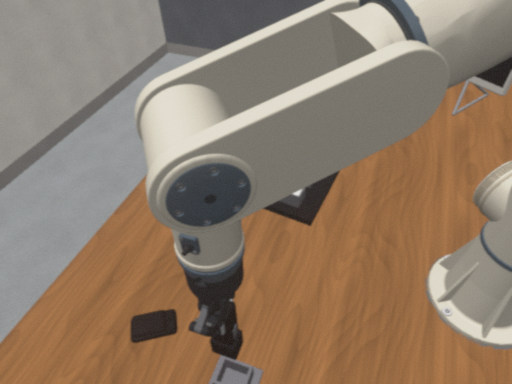

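Call:
play_rows --moves '[[[0,0,0],[-1,-15,0],0.15],[[0,0,1],[-3,-50,0],0.15],[[0,0,2],[-5,-95,0],0.15],[[0,0,3],[-7,-140,0],0.15],[[0,0,4],[-9,-185,0],0.15],[[0,0,5],[-11,-230,0],0.15],[[0,0,6],[-13,-275,0],0.15],[[0,0,7],[-15,-320,0],0.15],[[0.3,0.3,8],[-18,-365,0],0.15],[[0.3,0.3,8],[-20,-410,0],0.15],[[0.3,0.3,8],[-22,-455,0],0.15],[[0.3,0.3,8],[-24,-500,0],0.15],[[0.3,0.3,8],[-26,-545,0],0.15],[[0.3,0.3,8],[-28,-590,0],0.15],[[0.3,0.3,8],[-30,-635,0],0.15],[[0.3,0.3,8],[-32,-675,0],0.15],[[0.3,0.3,8],[-34,-710,0],0.15],[[0.3,0.3,8],[-36,-735,0],0.15],[[0.3,0.3,8],[-37,-747,0],0.15],[[0.3,0.3,8],[-37,-747,0],0.15]]'

```text
clock: 35.1
eef_pos: [549.2, -352.4, 283.2]
tcp_rot: [-3.137, -0.005, 3.033]
contact_force: [0.5, -0.3, -1.4]
opening: 0.344
```

Run:
```python
from h import *
for n,h in(("tall_tub",100),("mid_tub",72),("low_tub",46)): SH[n]=[boxpts(104,54,0,h)]
go(551.4,-350.5,285,np.pi-.106)
T=shoot("side");save(T,"l_side");W=shoot("wrist");save(W,"l_wrist")
for n,p in(("tall_tub",(532,-348)),("mid_tub",(541,-252)),("low_tub",(552,-158))):
    for f in(T,):
        for o in r.silhouettes(f,n):
            if np.linalg.norm(proj(f,[[*p,40]])[0]-o["location"])<12: print(n,round(o["conf"],2),np.round(fit(n,[(f,o["mask"])],(*p,np.array([-.106])),5),3));break
```

```text
turn [-0.3, -0.3, -0.1] shift [-2.0, 2.1, -1.8] | at [ 549.2 -352.4  283.2] [-3.137 -0.005  3.033] F [ 0.5 -0.3 -1.4] op 0.344 t 35.1
tall_tub 0.61 [ 5.34412e+02 -3.50635e+02 -7.90000e-02  2.17000e-01]
mid_tub 0.95 [ 5.44124e+02 -2.53489e+02 -1.18000e-01  5.20000e-02]
low_tub 0.6 [ 5.53732e+02 -1.56631e+02 -1.11000e-01  3.90000e-02]
```

View pics/l_side.png

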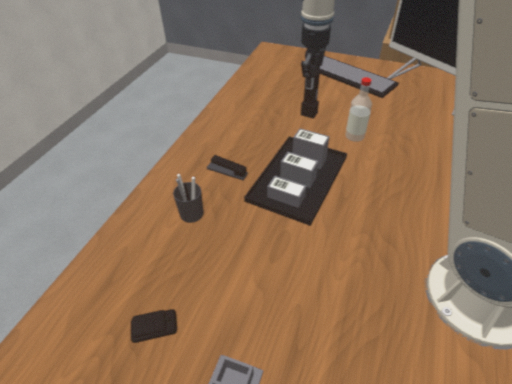

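View pics/l_wrist.png

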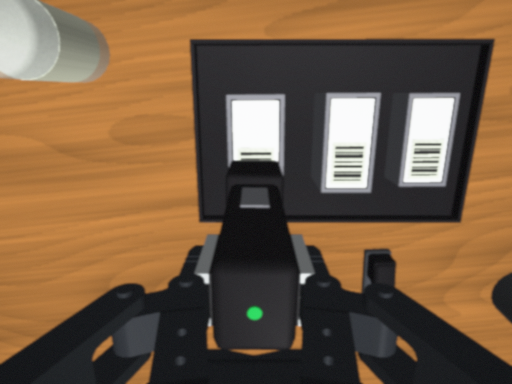

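Call:
play_rows --moves '[[[-0.3,-0.3,0],[-2,1.5,-1],0.15],[[-0.3,-0.3,0],[-2,1.5,-1],0.15],[[-0.3,-0.3,0],[-2,1.5,-1],0.15],[[-0.3,-0.3,0],[-2,1.5,-1],0.15],[[-0.3,-0.3,0],[-2,1.5,-1],0.15],[[-0.3,-0.3,0],[-2,1.5,-1],0.15],[[-0.3,-0.3,0],[-2,1.5,-1],0.15],[[-0.3,-0.3,0],[-2,1.5,-1],0.15],[[-0.3,-0.3,0],[-2,1.5,-1],0.15],[[-0.3,-0.3,0],[-2,1.5,-1],0.15],[[-0.3,-0.3,0],[-2,1.5,-1],0.15],[[-0.3,-0.3,0],[-2,1.5,-1],0.15],[[-0.3,-0.3,0],[-2,1.5,-1],0.15],[[-0.3,-0.3,0],[-2,1.5,-1],0.15],[[-0.3,-0.3,0],[-2,1.5,-1],0.15],[[-0.3,-0.3,0],[-2,1.5,-1],0.15],[[-0.3,-0.3,0],[-2,1.5,-1],0.15],[[-0.3,-0.3,0],[-2,1.5,-1],0.15],[[-0.3,-0.3,0],[-2,1.5,-1],0.15],[[-0.3,-0.3,0],[-2,1.5,-1],0.15]]'

```text
clock: 37.35
eef_pos: [552.1, -348.5, 284.9]
tcp_rot: [3.141, 0.001, 3.036]
contact_force: [0.6, 0.2, -1.4]
opening: 0.34
```

Call:
play_rows --moves '[[[0,0,0],[0,0,0],0.15],[[0,0,0],[0,0,0],0.15],[[0,0,0],[0,0,0],0.15],[[0,0,0],[0,0,0],0.15],[[0,0,0],[0,0,0],0.15],[[0,0,0],[0,0,0],0.15],[[0,0,0],[0,0,0],0.15],[[0,0,0],[0,0,0],0.15],[[0,0,0],[0,0,0],0.15],[[0,0,0],[0,0,0],0.15],[[0,0,0],[0,0,0],0.15],[[0,0,0],[0,0,0],0.15],[[0,0,0],[0,0,0],0.15],[[0,0,0],[0,0,0],0.15]]'

```text
clock: 38.75
eef_pos: [552.1, -348.5, 284.9]
tcp_rot: [3.141, 0.001, 3.036]
contact_force: [0.2, 0.4, -1.5]
opening: 0.345
```

Run:
```python
from h import *
for n,h in(("tall_tub",100),("mid_tub",72),("low_tub",46)): SH[n]=[boxpts(104,54,0,h)]
W=shoot("wrist");save(W,"m_wrist")
for n,p in(("tall_tub",(532,-350)),("mid_tub",(541,-252)),("low_tub",(552,-158))):
        for o in r.silhouettes(W,n):
            print(n,round(o["conf"],2),np.round(o["location"]),np.round(proj(W,[[*p,60]])[0]))
            if np.linalg.norm(proj(W,[[*p,60]])[0]-o["location"])<40: print(n,round(o["conf"],2),np.round(fit(n,[(W,o["mask"])],(*p,np.array([-.106])),5),3));break
go(561,-253.5,257,np.pi-.106)
```

```text
tall_tub 0.64 [252. 122.] [251. 139.]
tall_tub 0.64 [ 5.30979e+02 -3.48536e+02 -9.60000e-02  3.38000e-01]
mid_tub 0.63 [341. 137.] [341. 138.]
mid_tub 0.63 [ 5.41616e+02 -2.50712e+02 -1.00000e-01  1.90000e-02]
low_tub 0.87 [416. 137.] [426. 139.]
low_tub 0.87 [ 5.52704e+02 -1.56149e+02 -1.06000e-01  2.10000e-02]
turn [0.0, 0.1, 0.0] shift [1.1, 95.4, 27.9] | at [ 552.1 -348.5  284.9] [3.141e+00 1.000e-03 3.036e+00] F [-0.6  0.2 -2.1] op 0.35 t 38.95
```

View pics/m_wrist.png

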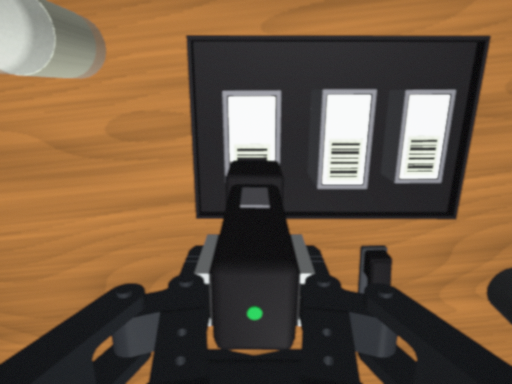

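Call:
play_rows --moves '[[[0,0,0],[0,15,0],0.15],[[0,0,0],[0,40,0],0.15],[[0,0,0],[0,70,10],0.15],[[0,0,0],[0.5,90,20],0.15],[[0,0,0],[0.5,96,28],0.15],[[0,0,0],[0.5,96,28],0.15],[[0,0,0],[0.5,96,28],0.15],[[0,0,0],[0.5,96,28],0.15],[[0,0,0],[0.5,96,28],0.15],[[0,0,0],[0.5,96,28],0.15],[[0,0,0],[0.5,96,28],0.15],[[0,0,0],[0.5,96,28],0.15],[[0,0,0],[0.5,96,28],0.15],[[0,0,0],[0.5,96,28],0.15],[[0,0,0],[0.5,96,28],0.15],[[0,0,0],[0.5,96,28],0.15],[[0,0,0],[0.5,96,28],0.15],[[0,0,0],[0.5,96,28],0.15],[[0,0,0],[0.5,96,28],0.15],[[0,0,0],[0.5,96,28],0.15]]'

```text
clock: 40.95
eef_pos: [561.7, -253.0, 256.9]
tcp_rot: [3.141, 0.001, 3.036]
contact_force: [-0.1, -0.2, -1.7]
opening: 0.344
```

Call:
play_rows --moves '[[[0,0,0],[0,0,0],0.15],[[0,0,0],[0,0,0],0.15],[[0,0,0],[0,0,0],0.15],[[0,0,0],[0,0,0],0.15],[[0,0,0],[0,0,0],0.15],[[0,0,0],[0,0,0],0.15],[[0,0,0],[0,0,0],0.15],[[0,0,0],[0,0,0],0.15],[[0,0,0],[0,0,0],0.15],[[0,0,0],[0,0,0],0.15],[[0,0,0],[0,0,0],0.15],[[0,0,0],[0,0,0],0.15],[[0,0,0],[0,0,0],0.15],[[0,0,0],[0,0,0],0.15],[[0,0,0],[0,0,0],0.15],[[0,0,0],[0,0,0],0.15],[[0,0,0],[0,0,0],0.15],[[0,0,0],[0,0,0],0.15]]'

```text
clock: 42.75
eef_pos: [561.7, -253.0, 256.9]
tcp_rot: [3.141, 0.001, 3.036]
contact_force: [-0.0, -0.5, -2.2]
opening: 0.348
```

Run:
```python
from h import *
W=shoot("side");save(W,"n_side")
go(572.6,-158.2,231,np.pi-.106)
```

```text
turn [0.0, 0.0, 0.0] shift [-0.9, 95.4, 26.0] | at [ 561.7 -253.   256.9] [3.141e+00 1.000e-03 3.036e+00] F [ 0.2 -0.5 -1. ] op 0.346 t 42.8
```

View pics/n_side.png

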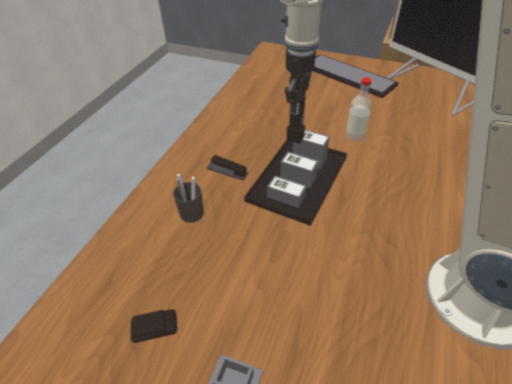

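Call:
play_rows --moves '[[[0,0,0],[0,15,0],0.15],[[0,0,0],[0,40,0],0.15],[[0,0,0],[0,70,10],0.15],[[0,0,0],[-1,90,20],0.15],[[0,0,0],[-1,95.5,26],0.15],[[0,0,0],[-1,95.5,26],0.15],[[0,0,0],[-1,95.5,26],0.15],[[0,0,0],[-1,95.5,26],0.15],[[0,0,0],[-1,95.5,26],0.15],[[0,0,0],[-1,95.5,26],0.15],[[0,0,0],[-1,95.5,26],0.15],[[0,0,0],[-1,95.5,26],0.15],[[0,0,0],[-1,95.5,26],0.15],[[0,0,0],[-1,95.5,26],0.15],[[0,0,0],[-1,95.5,26],0.15],[[0,0,0],[-1,95.5,26],0.15],[[0,0,0],[-1,95.5,26],0.15],[[0,0,0],[-1,95.5,26],0.15],[[0,0,0],[-1,95.5,26],0.15],[[0,0,0],[-1,95.5,26],0.15]]'

```text
clock: 44.8
eef_pos: [572.8, -158.1, 231.0]
tcp_rot: [3.141, 0.001, 3.036]
contact_force: [-0.4, -0.1, -0.6]
opening: 0.345
```

Call:
play_rows --moves '[[[0,0,0],[0,0,0],0.15],[[0,0,0],[0,0,0],0.15],[[0,0,0],[0,0,0],0.15],[[0,0,0],[0,0,0],0.15],[[0,0,0],[0,0,0],0.15],[[0,0,0],[0,0,0],0.15],[[0,0,0],[0,0,0],0.15],[[0,0,0],[0,0,0],0.15],[[0,0,0],[0,0,0],0.15],[[0,0,0],[0,0,0],0.15],[[0,0,0],[0,0,0],0.15],[[0,0,0],[0,0,0],0.15],[[0,0,0],[0,0,0],0.15],[[0,0,0],[0,0,0],0.15],[[0,0,0],[0,0,0],0.15],[[0,0,0],[0,0,0],0.15],[[0,0,0],[0,0,0],0.15],[[0,0,0],[0,0,0],0.15]]'

```text
clock: 46.6
eef_pos: [572.7, -158.1, 231.0]
tcp_rot: [3.141, 0.001, 3.036]
contact_force: [0.5, -0.5, -2.4]
opening: 0.346
```

Run:
```python
from h import *
for n,h in(("tall_tub",100),("mid_tub",72),("low_tub",46)): SH[n]=[boxpts(104,54,0,h)]
W=shoot("side");save(W,"o_side")
s=r.sense();go(488.7,394.6,288,np.pi+.033,s)
e=s["eef_pos"]
im=cv2.resize(cv2.cvtColor(W["color"],cv2.COLOR_RGB2BGR)[90:240,230:380],None,fx=4,fy=4,interpolation=cv2.INTER_CUBIC)
yw=-.106;c,sn=np.cos(yw),np.sin(yw)
def dr(b,x,y,z,col):
    for zz in sorted(set(b[:,2])):
        P=b[b[:,2]==zz][[0,1,3,2]];Q=np.c_[x+c*P[:,0]-sn*P[:,1],y+sn*P[:,0]+c*P[:,1],P[:,2]+z]
        cv2.polylines(im,[((proj(W,Q)-[230,90]+.5)*4-.5).round().astype(np.int32)],True,col,1)
dr(boxpts(46,36,0,46),e[0],e[1],e[2]-99.3,(0,0,255))
dr(boxpts(46,36,46,46),552.7+20*c,-156.1+20*sn,5,(255,0,0))
dr(boxpts(46,36,72,72),541.6+20*c,-250.7+20*sn,5,(255,0,0))
dr(boxpts(46,36,100,100),532+20*c,-349+20*sn,5,(255,0,0))
cv2.imwrite("pics/o.png",im)
```

```text
turn [0.0, 0.1, -7.9] shift [141.6, 540.9, -56.8] | at [ 572.7 -158.1  231. ] [3.141e+00 1.000e-03 3.036e+00] F [-0.4 -0.8 -1.7] op 0.348 t 46.65
```

View pics/o.png

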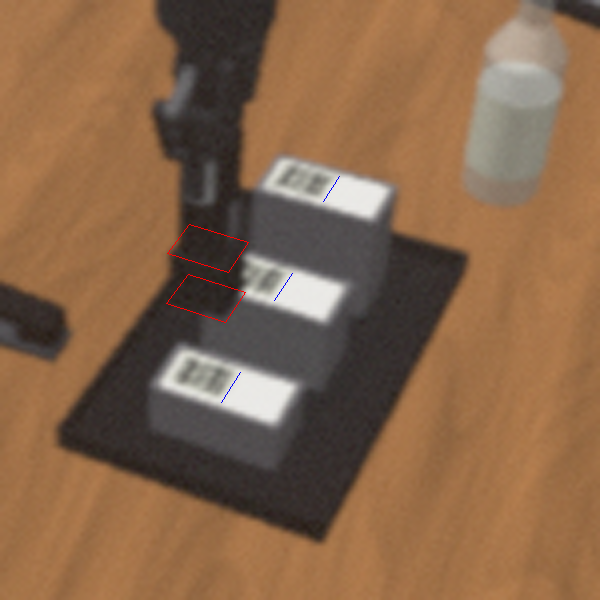

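Call:
play_rows --moves '[[[0,0,0],[0,0,-20],0.15],[[0,0,0],[5,20,-45],0.15],[[0,0,-1],[16,60,-57],0.15],[[0,0,-2],[28,105,-57],0.15],[[0,0,-3],[39,150,-57],0.15],[[0,0,-4],[51,195,-57],0.15],[[0,0,-5],[63,240,-57],0.15],[[0,0,-6],[75,285,-57],0.15],[[0,0,-7],[86,330,-57],0.15],[[0,0,-7.9],[98,375,-57],0.15],[[0,0,-7.9],[110,420,-57],0.15],[[0,0,-7.9],[121,462,-57],0.15],[[0,0,-7.9],[130,498,-57],0.15],[[0,0,-7.9],[137,523,-57],0.15],[[0,0,-7.9],[140,536,-57],0.15],[[0,0,-7.9],[141.5,541,-57],0.15],[[0,0,-7.9],[141.5,541,-57],0.15],[[0,0,-7.9],[141.5,541,-57],0.15],[[0,0,-7.9],[141.5,541,-57],0.15]]'

```text
clock: 48.55
eef_pos: [489.2, 393.5, 288.3]
tcp_rot: [3.141, 0.001, -3.11]
contact_force: [0.6, 0.5, -0.7]
opening: 0.345
```

Run:
```python
from h import *
go(488.7,394.6,165,np.pi+.033)
f=shoot("wrist");save(f,"p_wrist")
f=shoot("top");save(f,"p_top")
```

```text
turn [0.0, 0.1, -0.1] shift [0.6, 1.1, 123.3] | at [489.2 393.5 288.3] [ 3.141e+00  1.000e-03 -3.110e+00] F [ 0.6  0.5 -0.7] op 0.345 t 48.55
```

View pics/p_wrist.png

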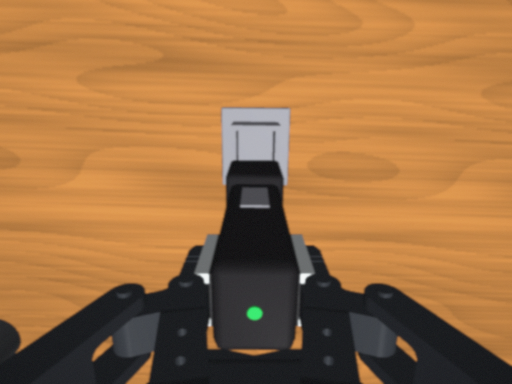

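Call:
play_rows --moves '[[[0,0,-0.1],[0.5,1.1,20],0.15],[[0,0,-0.1],[0.5,1.1,50],0.15],[[0,0,-0.1],[0.5,1.1,85],0.15],[[0,0,-0.1],[0.5,1.1,110],0.15],[[0,0,-0.1],[0.5,1.1,120],0.15],[[0,0,-0.1],[0.5,1.1,120],0.15],[[0,0,-0.1],[0.5,1.1,120],0.15],[[0,0,-0.1],[0.5,1.1,120],0.15]]'

```text
clock: 49.45
eef_pos: [489.7, 395.6, 170.1]
tcp_rot: [3.139, 0.003, -3.109]
contact_force: [0.4, 0.1, -1.1]
opening: 0.343
```

Run:
```python
from h import *
go(488.6,394.8,105.5,np.pi+.033)
f=shoot("wrist");save(f,"q_wrist")
f=shoot("side");save(f,"q_side")
```

```text
turn [0.1, 0.2, 0.0] shift [1.3, -0.9, 64.6] | at [489.7 395.6 170.1] [ 3.139e+00  3.000e-03 -3.109e+00] F [ 0.4  0.1 -1.1] op 0.343 t 49.45
```

View pics/q_wrist.png

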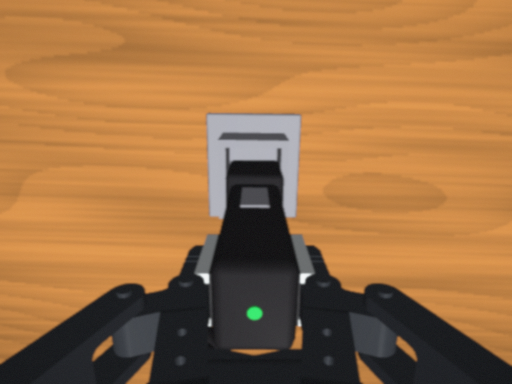

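View pics/q_side.png

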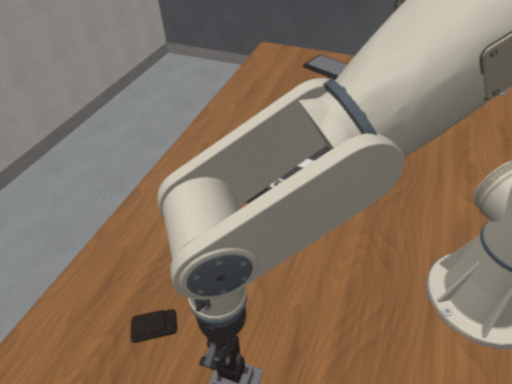

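Call:
play_rows --moves '[[[0,0,0],[1,-0.8,0],0.15],[[0,0,0],[1,-0.8,6],0.15],[[0,0,0],[1,-0.8,13],0.15],[[0,0,0],[1,-0.8,20],0.15],[[0,0,0],[1,-0.8,25],0.15],[[0,0,0],[1,-0.8,25],0.15]]'

```text
clock: 50.15
eef_pos: [487.9, 394.2, 143.5]
tcp_rot: [3.141, 0.001, -3.108]
contact_force: [-0.2, -0.0, -2.0]
opening: 0.345
```

Call:
play_rows --moves '[[[0,0,0],[0,0,8],0.15],[[0,0,0],[0,0,17],0.15],[[0,0,0],[0,0,26],0.15],[[0,0,0],[0,0,33],0.15],[[0,0,0],[0,0,36],0.15],[[0,0,0],[0,0,37.5],0.15],[[0,0,0],[0,0,37.5],0.15]]'

```text
clock: 50.85
eef_pos: [488.0, 394.3, 105.9]
tcp_rot: [3.141, 0.001, -3.108]
contact_force: [-1.1, -0.7, -1.2]
opening: 0.347
```

Call:
play_rows --moves '[[[0,0,0],[0,0,0.6],0.15],[[0,0,0],[0,0,1.2],0.15],[[0,0,0],[0,0,1.2],0.4],[[0,0,0],[0,0,1.2],0.7],[[0,0,0],[0,0,1.2],1],[[0,0,0],[0,0,1.2],1],[[0,0,0],[0,0,1.2],1],[[0,0,0],[0,0,-10],1],[[0,0,0],[0,0,-40],1],[[0,0,0],[0,0,-80],1],[[0,0,0],[0,0,-125],1],[[0,0,0],[0,0,-170],1],[[0,0,0],[-20,0,-215],1],[[0,0,0],[-20,0,-225],1],[[0,0,0],[-20,0,-225],1],[[0,0,0],[-20,0,-225],1]]'

```text
clock: 52.45
eef_pos: [507.0, 394.3, 330.0]
tcp_rot: [-3.141, -0.0, -3.108]
contact_force: [0.9, 1.1, -0.5]
opening: 1.002
```

Run:
```python
from h import *
f=shoot("wrist");save(f,"s_wrist")
sc=r.silhouettes(f,"scanner")[0];print(sc["conf"],np.round(fit("scanner",[(f,sc["mask"])],(488,394,np.array([0.,.06]))),3))
for n,h in(("tall_tub",100),("mid_tub",72),("low_tub",46)): SH[n]=[boxpts(104,54,0,h)]
T=shoot("top");save(T,"s_top")
for n,p in(("tall_tub",(532,-348)),("mid_tub",(541,-252)),("low_tub",(552,-158))):
        for o in r.silhouettes(T,n):
            if np.linalg.norm(proj(T,[[*p,60]])[0]-o["location"])<12: print(n,round(o["conf"],2),np.round(fit(n,[(T,o["mask"])],(*p,np.array([-.106])),5),3));break
go(640,-60,300,np.pi)
```

```text
0.87 [4.87387e+02 3.94254e+02 3.40000e-02 4.80000e-02]
tall_tub 0.64 [ 5.31386e+02 -3.47926e+02 -9.20000e-02  8.80000e-02]
mid_tub 0.79 [ 5.40509e+02 -2.50166e+02 -9.80000e-02  8.10000e-02]
low_tub 0.62 [ 5.52150e+02 -1.56028e+02 -1.08000e-01  4.90000e-02]
turn [-0.0, -0.0, 1.9] shift [-117.5, -458.8, 30.0] | at [507.3 394.6 329.8] [-3.141 -0.    -3.108] F [-0.3 -0.1 -0.8] op 1.004 t 52.75
```

View pics/s_wrist.png

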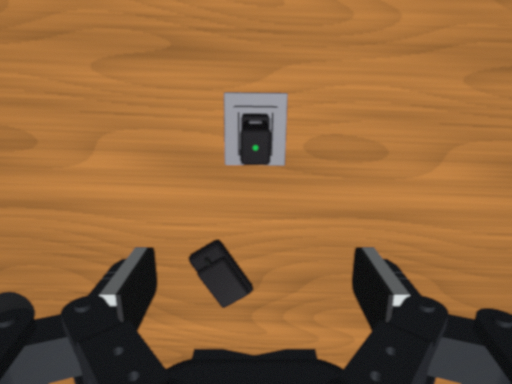

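View pics/s_top.png

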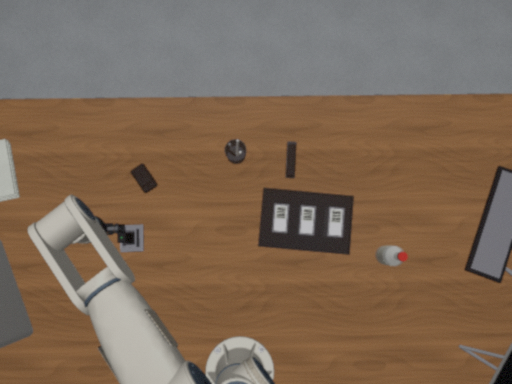

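Run:
```python
from rig import r
print(r.sense()["contact_force"].round(1)); print(r.sign_off())
```

```text
[-0.3 -0.1 -0.8]
the job is handed in; nothing more can be done
None
```

I finished every part of the task and handed the job in at about 53 s of the 210 s allowed. Signing off gave no verdict.

- **Tubs:** All three were present, and I stood them in the tray about 95 mm apart. I pressed each lid until the fingertips stopped at rim height: 105.0, 76.8 and 50.8 mm for tall, mid and low, at about 18, 27 and 31 N.
- **Scanning:** I held the scanner about 80 mm above each label for about 3 s or more, in the order tall, mid, low. The tool was within about 3 mm of where I had measured each label.
- **Last checks:** The final overhead picture shows all three tubs in the tray, where I put them. The scanner is back in its pocket, measured less than 1 mm from the holder's centre. The mouse, pen cup, stapler and bottle appear not to have moved. The gripper is clear of everything, and I saw no sign of a tub being knocked.
- **Weak readings:** During scanning, the outline fits for the tall tub were poor because the scanner or arm blocked part of the view. The final overhead fit was better and agreed with where I released it. I didn't take a close-up of the low tub's lid after pressing, so that one rests on the force and height readings.

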